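# Close up the tea mill and hold its bayonet lid on pulse

### The arm

A 6-joint arm with a two-finger parallel gripper is mounted at the origin on the work surface. World frame = base frame: x ahead of the robot, y to its left, z up, the work surface at z = 0. Lengths are in m, angles in degrees, forces in N, time in s.
With the tool pointing down it reaches from about 0.4 to 0.825 m from the base axis. Payload 7 kg.
Tool frame: the origin (TCP) lies midway between the tips of the shut fingers; the grasp point (between the pads) lies r.pinch_z behind it (r.pinch_z is the distance from the TCP to the grasp point, in m); z points along the fingers, y is the line along which they close (so a half turn about z gives the same grasp; the last joint's range is limited). The gripper opens to 88 mm and grips with 3 to 60 N. Pads are 19 mm wide; open, the fingers measure 130 mm over their backs; the gripper's body (78 mm by 193 mm) begins 47 mm behind the grasp point.
Start: joints at [-58.092, 20.546, 0.682, 0, -70.136, -16.507], TCP at [0.179, -0.651, 0.227] pointing down, gripper open.
Joint ranges: [-176.03, 176.03], [-82.01, 121.73], [-58.28, 71.71], [-173.87, 95.51], [-174.79, -0.11], [-173.66, 173.66]. Speed limits (degrees/s): [136.94, 136.94, 172.46, 180, 180, 180].

### API

Orientations are given as [roll, pitch, yaw] about the fixed x, y, z axes, in that order (R = Rz(yaw) Ry(pitch) Rx(roll)).
In Python, from plant import r, optics, job gives the robot as it stands.
- The arm moves only by the shell command python3 -m crank 'ROWS' [FORCE]. ROWS is JSON, a list of rows, each an object with "xyz": the shift along the tool's x, y, z in units of 30 mm (1.0 is 30 mm), a list of three; "delta_rot": the turn, a rotation vector about the tool's x, y, z in degrees, a list of three; "claw": the closure, from 0 (fully open) to 1 (shut). A call has 1 to 20 rows; each row is the pose to reach, as a shift and turn from the pose commanded when the call began, along the tool's axes at that moment; what a row does not reach only later rows make up. A row lasts 1/8 s, in which the tool goes at most 62.5 mm and 10.7 degrees, less where a joint would pass 70% of its speed; a pose out of reach is approached as far as the arm can. A call with a gripper value outside its range is refused whole. The fingers move at their own pace and stop on an object; FORCE is the grip in N (left out, the last holds). Time passes only in rows, so rows that repeat a pose let the fingers close. It gives the time, the measured TCP pose, the force, the opening and the grip force at its end, in the units of the state.
- r.get_state(): the state, without advancing time (a new reading comes with each control period).
- optics.capture(name): name is "side" or "top"; returns a dict with "img" (480x640x3 uint8, blue, green, red), "fovy" (degrees; the focal length in pixels is half the picture's height over the tangent of half this angle, whatever the lens; pixels are square), "cx", "cy" (the principal point, pixels), "dist" ([k1, k2, p1, p2, k3] as OpenCV has them; the pictures are not rectified), "eye" and "rotation" of the camera in the world. Camera axes: x right, y up, looking along -z (the intrinsics and any distortion apply to the point x, -y, -z); pixel columns grow to the right and rows downward; lengths in m; the calibration is good to about 2 mm. A picture is of the moment at which its call begins. There is no depth.
- job.close_job(): hands the job in; it is judged then, once.
The state is a dict: "time_s": time; "joints": joint angles; "qd": joint speeds; "joint_torque": joint torques, N m; "tcp_pos": TCP position; "eef_rot": TCP orientation; "contact_force": force on the tool from outside, world axes, zero at the start; "moment": the same for the moment, N m; "gripper_width": finger opening in m; "gripper_force": force on a finger pad.
Only numpy, scipy, OpenCV 4.12 (cv2) and the standard library are available. Lean on these libraries where they do the work, as an engineer would, in place of code of your own. Each camera call takes 0.05 s, during which the arm holds its last target. There are 200 camera calls.

### The job

Close up the tea mill and hold it on pulse: first push its powder drawer fully home, then lower the bayonet lid so that its two tabs drop through the gaps in the mill's collar and it sits flat, and turn it clockwise (seen from above) against its spring, halfway to the lock, until its grip bar points along the two black pulse lines. Finish there with the lid still held in the gripper, never turning it on as far as the lock click, and leave the other goods on the cart where they are.

Things in the scene. Friction and masses are not known exactly. Their poses are not given: they have to be found in the camera images.
- mill: electric tea mill, fixed: white base 212 mm deep (x), 172 wide (y), 65 high, drawer in its front (-x) face; round hopper head 116 mm across with a bayonet collar, top 166 mm high. Head's front 57 mm behind the base's front face; hump behind the head 127 mm high. Origin: on the cart, under the hopper's vertical axis; base front at x = -0.115. +x from drawer to rear, +y left, +z up
- hopper_seat (a point): on the hopper axis, at the level of the ledge that the lid sits on, 150 mm above the cart, 16 mm below the collar's top. Collar inner radius 48.5 mm; two lips reach inward to radius 40.5 mm, undersides 7.8 mm above the ledge, with two gaps between them
- collar_gap (a point): middle of one gap between the lips, at collar top height, 45 mm from the hopper axis, 35 degrees anticlockwise (seen from above) of the mill's +x axis; the other gap is opposite (215 degrees). Each gap spans 36 degrees
- pulse_line (a point): black pulse line on top of the collar, on the mill's +x axis, 50 mm from the hopper axis; another lies opposite. Pulse is 35 degrees of clockwise twist from the gaps: lid's x axis along the mill's x axis
- lock_dot (a point): black dot on top of the collar, 50 mm from the axis, 35 degrees clockwise of the pulse line (70 from the gaps): where the lid would click into its lock; another lies opposite. Not to be reached
- powder_drawer (a joint): opening of the powder drawer in m: 0 fully home, grows as it comes out along the mill's -x; about 1.5 N of friction, hard stop at 0. Starts 25 to 50 mm open
- drawer_pull (a point): middle of the front edge of the drawer's aluminium pull lip: 80 mm wide (y), 9 mm thick, 46 mm above the cart, 14 mm out from the drawer's flat white front (150 mm wide, 12 to 54 mm high). Moves with the drawer; with the drawer home it is at x = -0.139, y = 0 in the mill's frame
- mill_lid: loose black bayonet lid, about 160 g, lying right way up on the cart: disc 76 mm across, 16 mm high, grip bar on top. Two tabs, in line with the bar's ends, stick out at the underside to radius 46 mm, 19 mm wide, 6 mm thick. Origin: centre of the underside; x along the bar and through both tabs, z up. Same either way round (half a turn). Goes in with its x axis within 4 degrees of the gaps' line
- lid_bar (a point): middle of the lid's grip bar, on the lid's axis, 35 mm above its underside; the bar is 64 mm long (lid x), 16 mm thick (lid y) and stands from 16 to 54 mm above the underside
- pulse_switch (a joint): rad; sprung switch inside the collar that the tabs push along as the lid turns clockwise: 0 at rest; tabs meet it after about 4.5 degrees of twist; about 0.53 with the bar on the pulse lines; lock ball is met at about 0.77, clicks in at about 1.14. Its spring turns the lid back anticlockwise with about 0.18 N m at pulse, 0.07 at rest
- dish_a: white porcelain sweets dish, 104 mm across, 26 mm high; origin under its centre; to be left alone
- dish_b: another such dish; to be left alone
- vase: bronze bud vase, 72 mm across, 155 mm high; origin under its centre; to be left alone
- kettle_ring_a: brass kettle ring, 76 mm across, 8 mm thick, lying flat; origin at its centre on the cart; to be left alone
- kettle_ring_b: the other kettle ring, alike; to be left alone
- caddy: dark wooden tea caddy, 74 mm across, 83 mm high; origin under its centre; to be left alone
Not all that is in view belongs to the job. What is shaped like the mill_lid but orange or turquoise is not meant.

How it is judged (in metres and radians):
On the way, in this order (a step that is already met when the one before it is completed fails the run):
1. the powder drawer is pushed fully home (value of joint powder_drawer below 0.004 m), for 0.2 s.
2. the lid sits flat on the hopper's ledge, its tabs in the gaps, not yet turned far (horizontal distance between mill_lid and hopper_seat below 0.005 m and z of mill_lid in the frame of mill between 0.146 and 0.1535 m and angle between mill_lid's own z axis and vertical below 0.07 rad and value of joint powder_drawer below 0.004 m and value of joint pulse_switch below 0.25 rad), for 0.1 s.
At the end, for the whole second after the job is handed in: drawer within 4 mm of home; lid flat on the ledge (3.5 mm in height, 5 mm off axis, 4 degrees of tilt), bar within 10 degrees of the pulse lines, holding the sprung switch at 0.36 to 0.72 rad, at rest and still gripped by the fingers (over 2 N) (horizontal distance between mill_lid and hopper_seat below 0.005 m and z of mill_lid in the frame of mill between 0.146 and 0.1535 m and angle between mill_lid's own z axis and vertical below 0.07 rad and value of joint powder_drawer below 0.004 m and angle between the x axis of mill_lid and the x axis of mill, either way round below 0.17 rad and value of joint pulse_switch between 0.36 and 0.72 rad and contact force between the fingers and mill_lid above 2 N and angular speed of mill_lid below 0.15 rad/s); the arm keeps its last pose, push and grip.
It fails at once if the lid is turned on into the lock click (value of joint pulse_switch above 0.95 rad).
It fails at once if another thing on the cart is pushed more than 20 mm or tipped (distance of any of dish_a, dish_b, vase, kettle_ring_a, kettle_ring_b, caddy from where it was at the start of the episode above 0.02 m or angle between any of vase, caddy's own z axis and vertical above 0.4 rad).
It also fails if it takes over 56 s, if anything falls off the work surface, if the arm or the gripper's body presses on something with over 40 N, if the wrist force passes 120 N, or if a joint passes its speed limit or range.

## Working session

There is one attempt and no reset: what is moved stays moved. The work goes in short steps, Python scripts to look and compute and a shell command to move; the robot and the scene stay as the last step left them, time stands still between calls to the robot, and variables do not carry over. Pictures are saved under pics/ and viewed, at most 10 in all, crops included, and the job is handed in when it is done.

```bash
mkdir -p pics
cat > h.py <<'E'
import numpy as np,cv2
from plant import r,optics,job
from scipy.spatial.transform import Rotation as R
def cap(n):
    c=optics.capture(n);c['f']=240/np.tan(np.radians(c['fovy'])/2)
    c['K']=np.array([[c['f'],0,c['cx']],[0,c['f'],c['cy']],[0,0,1]]);c['D']=np.array(c['dist'],float)
    c['R']=np.array(c['rotation']);c['eye']=np.array(c['eye']);return c
def ray(c,uv):
    p=cv2.undistortPoints(np.array(uv,float).reshape(-1,1,2),c['K'],c['D'])[:,0]
    return np.c_[p[:,0],-p[:,1],-np.ones(len(p))]@c['R'].T
def onz(c,uv,z):
    d=ray(c,uv);return c['eye']+d*((z-c['eye'][2])/d[:,2])[:,None]
def proj(c,P):
    q=(np.atleast_2d(P)-c['eye'])@c['R'];q=q*[1,-1,-1]
    return cv2.projectPoints(q,np.zeros(3),np.zeros(3),c['K'],c['D'])[0][:,0]
E
python3 - <<'E'
from h import *
s=r.get_state();print(s,r.pinch_z)
for n in('side','top'):
    c=cap(n);cv2.imwrite(f'pics/{n}0.png',c['img']);print(n,c['eye'],c['R'],c['fovy'],c['cx'],c['cy'],c['D'])
E
```

```text
{'time_s': 0.0, 'joints': array([-5.80924253e+01,  2.05921881e+01,  6.32240628e-01, -2.03957051e-02,
       -7.01350364e+01, -1.65053621e+01]), 'qd': array([ 0.05270111, -0.14475407,  0.1058803 , -0.14334103, -0.00433255,
        0.01513503]), 'joint_torque': array([-5.86418191e-04, -5.82717741e+01,  2.93056029e+01,  6.99729234e+00,
        6.87827225e-03, -1.08739914e-04]), 'tcp_pos': array([ 0.17909824, -0.65028828,  0.22560167]), 'eef_rot': array([ 1.79903483e+02, -8.60511447e-03, -1.64604727e+02]), 'contact_force': array([1.03525605, 0.97193208, 0.03806323]), 'moment': array([ 0.02597293,  0.03222692, -0.01113303]), 'gripper_force': 0.0, 'gripper_width': 0.08767479592153851} 0.0188
side [0.20061596 0.79225616 0.99146894] [  43.92379677    0.47498631 -162.74502792] 52.24299423726204 323.0716156302958 243.25482099074284 [-0.05328023  0.          0.          0.          0.        ]
top [ 0.35325401 -0.01274951  1.15757663] [  6.56647784   1.0290268  -89.84207619] 53.61209245092597 320.4746518520323 237.9455375303803 [-0.12177296  0.          0.          0.          0.        ]
```

```bash
sed -i "s/c\['R'\]=np.array(c\['rotation'\])/c['R']=R.from_euler('xyz',c['rotation'],degrees=True).as_matrix()/" h.py
```

```text
(no output)
```

View pics/top0.png

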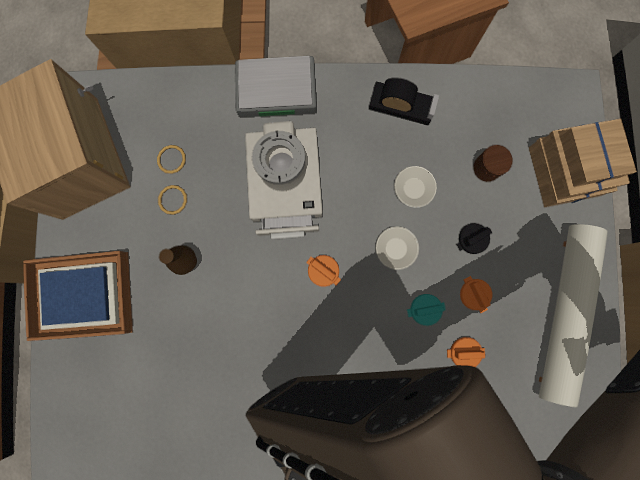

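View pics/side0.png

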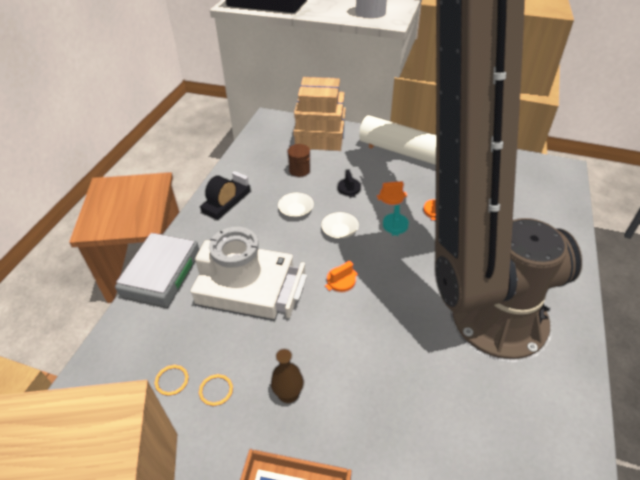

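Candidates for the lid (top view): black (474,238), orange (323,270), (477,294), (467,352), turquoise (427,310). Only the black one fits. I'll confirm it in a crop together with the mill.

Run:
```python
from h import *
c=cap('top');im=c['img']
a=cv2.resize(im[110:245,235:335],(400,540),interpolation=cv2.INTER_CUBIC)
b=cv2.resize(im[208:268,444:504],(390,390),interpolation=cv2.INTER_CUBIC)
o=np.zeros((540,800,3),np.uint8);o[:,:400]=a;o[:390,405:795]=b;cv2.imwrite('pics/crop1.png',o)
cv2.imwrite('top.png',im)
for z in(0.016,0.054):print(z,onz(c,[[474,238]],z))
print(onz(c,[[280,157]],.166), onz(c,[[257,231],[318,228]],.046),onz(c,[[247,130],[317,128],[249,219],[321,216]],.065))
```

```text
0.016 [[ 0.48475055 -0.36611012  0.016     ]]
0.054 [[ 0.48037339 -0.3543477   0.054     ]]
[[0.64305048 0.09317535 0.166     ]] [[0.49764662 0.15813655 0.046     ]
 [0.50481699 0.01348054 0.046     ]] [[0.74052043 0.18490333 0.065     ]
 [0.74412264 0.01627839 0.065     ]
 [0.52349356 0.17460878 0.065     ]
 [0.53042996 0.00614002 0.065     ]]
```

View pics/crop1.png

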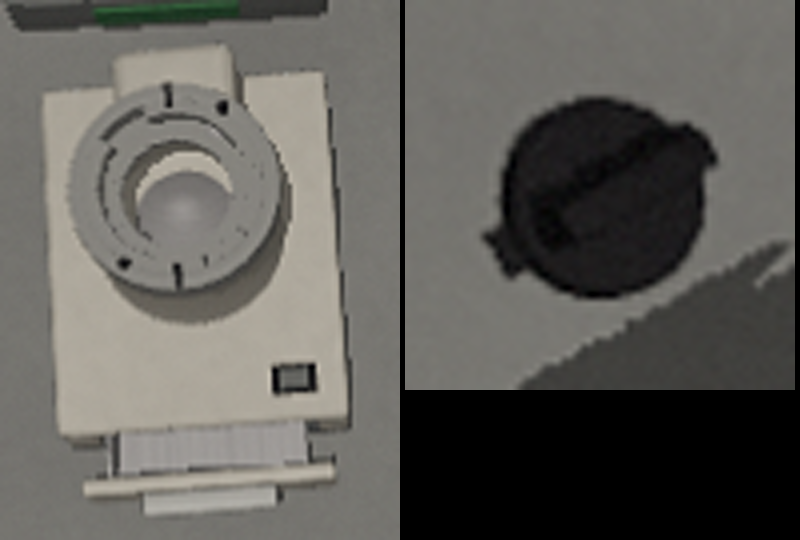

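The crop confirms the black lid: disc centre near (474,238), tab tips near (459,247) and (489,231). On the mill, the pulse lines are at (277,134) and (279.5,179), and the dots at (291,137) and (266,176). The drawer is open.

```bash
cat > m.py <<'E'
from h import *
c=cap('top');im=c['img']
g=cv2.resize(im[115:200,240:325],None,fx=8,fy=8,interpolation=cv2.INTER_CUBIC)
v=g.max(2)
n,l,st,ce=cv2.connectedComponentsWithStats((v<75).astype(np.uint8))
for i in range(1,n):
    if st[i,4]>60:
        uv=(ce[i]+.5)/8-.5+[240,115];print('dark',uv.round(2),st[i,2:]/8,onz(c,[uv],.166)[0].round(4))
k=cv2.resize(im[200:275,440:510],None,fx=8,fy=8,interpolation=cv2.INTER_CUBIC)
m=(k.max(2)<58).astype(np.uint8)
n,l,st,ce=cv2.connectedComponentsWithStats(m);i=1+st[1:,4].argmax()
ct=max(cv2.findContours((l==i).astype(np.uint8),0,1)[0],key=len)[:,0]
uv=(ct+.5)/8-.5+[440,200]
P=onz(c,uv,.008)[:,:2]
ce=P.mean(0)
for _ in range(30):   # centre of disc, trimmed
    q=P-ce;rr=np.hypot(*q.T);w=abs(rr-.038)<.003
    A=np.c_[2*P[w],np.ones(w.sum())];s=np.linalg.lstsq(A,(P[w]**2).sum(1),rcond=None)[0];ce=s[:2]
print('lid',ce,np.sqrt(s[2]+ce@ce),w.mean())
P0=onz(c,uv,.004)[:,:2];q=P0-ce
rr=np.hypot(*q.T);a=np.degrees(np.arctan2(q[:,1],q[:,0]))
for t in range(-180,180,10):
    w=(a>=t)&(a<t+10);print(t,(rr[w].max()*1e3).round(1) if w.any() else '',end='; ')
w=(rr>.0415);print('\n',np.unique(a[w].round(-0)))
E
python3 m.py
```

```text
dark [259.21 115.48] [ 47.25    2.75  664.875] [0.7378 0.1406 0.166 ]
dark [276.64 133.53] [ 2.25  5.75 67.  ] [0.696  0.1014 0.166 ]
dark [294.52 133.17] [ 0.625  4.125 14.5  ] [0.6965 0.0624 0.166 ]
dark [290.2  136.45] [ 2.875  3.625 66.5  ] [0.6891 0.0717 0.166 ]
dark [317.1  139.94] [ 0.875  7.75  40.5  ] [0.6809 0.0133 0.166 ]
dark [264.82 140.49] [  9.875   7.375 121.   ] [0.6804 0.1269 0.166 ]
dark [276.98 139.07] [12.125  2.125 83.   ] [0.6834 0.1004 0.166 ]
dark [285.5  139.75] [2.125 1.125 9.75 ] [0.6817 0.0818 0.166 ]
dark [278.11 145.27] [ 3.     0.75  16.125] [0.6694 0.0977 0.166 ]
dark [273.99 146.27] [ 3.125  1.    18.25 ] [0.6672 0.1066 0.166 ]
dark [283.29 146.36] [2.    0.75  8.875] [0.6668 0.0864 0.166 ]
dark [318.59 158.04] [  2.125  25.125 161.   ] [0.6404 0.0099 0.166 ]
dark [262.31 148.11] [ 2.375  2.75  25.875] [0.6633 0.132  0.166 ]
dark [269.87 148.92] [ 2.875  1.875 16.625] [0.6613 0.1155 0.166 ]
dark [260.87 151.38] [ 1.     2.375 12.5  ] [0.6559 0.135  0.166 ]
dark [267.81 151.6 ] [1.375 1.625 8.25 ] [0.6553 0.1198 0.166 ]
dark [259.9  155.99] [ 0.75   3
[... 519 characters left out ...]
36810288] 0.038484067552892846 0.7782002534854245
-180 37.9; -170 37.6; -160 37.7; -150 38.4; -140 39.3; -130 39.7; -120 40.0; -110 41.1; -100 41.0; -90 41.0; -80 49.2; -70 49.2; -60 48.5; -50 45.1; -40 40.0; -30 39.5; -20 39.0; -10 39.1; 0 38.8; 10 38.6; 20 38.3; 30 38.7; 40 38.7; 50 38.7; 60 38.3; 70 38.2; 80 37.9; 90 38.0; 100 46.9; 110 46.5; 120 46.4; 130 45.6; 140 38.2; 150 38.4; 160 38.3; 170 37.9; 
 [-77. -76. -75. -74. -73. -72. -71. -70. -69. -68. -67. -66. -65. -64.
 -63. -62. -61. -60. -59. -58. -57. -56. -55. -54. -53. -52. -51. -50.
 -49. -48. -47. 106. 107. 108. 109. 110. 111. 112. 113. 114. 115. 116.
 117. 118. 119. 120. 121. 122. 123. 124. 125. 126. 127. 128. 129. 130.
 131.]
```

```bash
cat > go.py <<'E'
from h import *
import sys
# go.py x,y,z,yaw ... : unit shifts/turn from the present pose
s=r.get_state();p=np.array(s['tcp_pos']);Q=R.from_euler('xyz',s['eef_rot'],degrees=True)
M=np.array([.6458,.0977])  # mill axis, yaw 4.1
print('t',s['time_s'],'p',p.round(4),'rot',np.round(s['eef_rot'],2),'F',np.round(s['contact_force'],1),'w',round(s['gripper_width'],4),'g',s['gripper_force'],'j',np.round(s['joints'],0))
for a in sys.argv[1:]:
    x,y,z,w=map(float,a.split(','))
    print(a,'xyz',(Q.inv().apply(np.array([x,y,z])-p)/.03).round(3),'rot',(Q.inv()*R.from_euler('xyz',[180,0,w],degrees=True)).as_rotvec(degrees=True).round(2))
E
python3 go.py .42,-.35,.227,-170 .41,.081,.227,-175.9 .41,.081,.042,-175.9
python3 - <<'E'
from h import *
c=cap('top')
print(onz(c,[[271,238.5],[304,236]],.046), onz(c,[[397,247],[415,187],[323,270]],.013),onz(c,[[427,310],[477,294],[490,160]],.054))
E
```

```text
t 0.2 p [ 0.1792 -0.6505  0.226 ] rot [ 1.7995e+02 -1.0000e-02 -1.6460e+02] F [ 0.3 -0.1 -0.2] w 0.0882 g 0.0 j [-58.  21.   1.  -0. -70. -17.]
.42,-.35,.227,-170 xyz [-10.399   7.526  -0.027] rot [ 0.05 -0.01  5.4 ]
.41,.081,.227,-175.9 xyz [-1.3893e+01  2.1466e+01 -1.5000e-02] rot [ 5.00e-02 -1.00e-02  1.13e+01]
.41,.081,.042,-175.9 xyz [-13.893  21.46    6.152] rot [ 5.00e-02 -1.00e-02  1.13e+01]
[[0.47977434 0.12450724 0.046     ]
 [0.48576688 0.04645128 0.046     ]] [[ 0.46302999 -0.17721796  0.013     ]
 [ 0.6114408  -0.22433684  0.013     ]
 [ 0.40726723  0.00187516  0.013     ]] [[ 0.31285265 -0.23919082  0.054     ]
 [ 0.34907009 -0.35760753  0.054     ]
 [ 0.6701221  -0.40175362  0.054     ]]
```

```bash
python3 -m crank '[{"xyz":[-10.4,7.5,0],"delta_rot":[0,0,5],"claw":1},{"xyz":[-10.4,7.5,0],"delta_rot":[0,0,5],"claw":1},{"xyz":[-10.4,7.5,0],"delta_rot":[0,0,5],"claw":1},{"xyz":[-10.4,7.5,0],"delta_rot":[0,0,5],"claw":1},{"xyz":[-10.4,7.5,0],"delta_rot":[0,0,5],"claw":1},{"xyz":[-10.4,7.5,0],"delta_rot":[0,0,5],"claw":1},{"xyz":[-10.4,7.5,0],"delta_rot":[0,0,5],"claw":1},{"xyz":[-13.9,21.5,0],"delta_rot":[0,0,11.3],"claw":1},{"xyz":[-13.9,21.5,0],"delta_rot":[0,0,11.3],"claw":1},{"xyz":[-13.9,21.5,0],"delta_rot":[0,0,11.3],"claw":1},{"xyz":[-13.9,21.5,0],"delta_rot":[0,0,11.3],"claw":1},{"xyz":[-13.9,21.5,0],"delta_rot":[0,0,11.3],"claw":1},{"xyz":[-13.9,21.5,0],"delta_rot":[0,0,11.3],"claw":1},{"xyz":[-13.9,21.5,0],"delta_rot":[0,0,11.3],"claw":1},{"xyz":[-13.9,21.5,0],"delta_rot":[0,0,11.3],"claw":1},{"xyz":[-13.9,21.5,0],"delta_rot":[0,0,11.3],"claw":1}]' 20
python3 go.py .415,.081,.042,-175.9 .455,.084,.042,-175.9
```

```text
time_s: 2.25
tcp_pos: [0.4098, 0.0816, 0.2265]
eef_rot: [-180.0, -0.0, -175.9]
contact_force: [-0.5, -0.0, 0.1]
gripper_width: 0.0007
gripper_force: 0.0
t 2.25 p [0.4098 0.0816 0.2265] rot [-1.7998e+02 -2.0000e-02 -1.7585e+02] F [-0.5 -0.   0.1] w 0.0007 g 0.0 j [  39.   -5.  -29.    0.  -65. -124.]
.415,.081,.042,-175.9 xyz [-0.174 -0.031  6.149] rot [-0.02 -0.02  0.05]
.455,.084,.042,-175.9 xyz [-1.511 -0.028  6.148] rot [-0.02 -0.02  0.05]
```

```bash
python3 -m crank '[{"xyz":[0,0,6.15],"delta_rot":[0,0,0],"claw":1},{"xyz":[0,0,6.15],"delta_rot":[0,0,0],"claw":1},{"xyz":[0,0,6.15],"delta_rot":[0,0,0],"claw":1},{"xyz":[0,0,6.15],"delta_rot":[0,0,0],"claw":1},{"xyz":[-1,0,6.15],"delta_rot":[0,0,0],"claw":1},{"xyz":[-1.5,0,6.15],"delta_rot":[0,0,0],"claw":1},{"xyz":[-1.8,0,6.15],"delta_rot":[0,0,0],"claw":1},{"xyz":[-2.0,0,6.15],"delta_rot":[0,0,0],"claw":1},{"xyz":[-2.2,0,6.15],"delta_rot":[0,0,0],"claw":1},{"xyz":[-2.4,0,6.15],"delta_rot":[0,0,0],"claw":1},{"xyz":[-2.5,0,6.15],"delta_rot":[0,0,0],"claw":1},{"xyz":[-2.6,0,6.15],"delta_rot":[0,0,0],"claw":1},{"xyz":[-2.6,0,6.15],"delta_rot":[0,0,0],"claw":1}]'
python3 go.py
```

```text
time_s: 3.88
tcp_pos: [0.488, 0.0875, 0.042]
eef_rot: [180.0, 0.0, -175.9]
contact_force: [-0.6, 0.5, 0.2]
gripper_width: 0.0007
gripper_force: 0.1
t 3.875 p [0.488  0.0875 0.042 ] rot [ 1.800e+02  1.000e-02 -1.759e+02] F [-0.6  0.5  0.2] w 0.0007 g 0.07675460798323652 j [  33.   16.  -35.    0.  -39. -119.]
```

```bash
python3 -m crank '[{"xyz":[-0.1,0,0],"delta_rot":[0,0,0],"claw":1},{"xyz":[-0.2,0,0],"delta_rot":[0,0,0],"claw":1},{"xyz":[-0.25,0,0],"delta_rot":[0,0,0],"claw":1},{"xyz":[-0.3,0,0],"delta_rot":[0,0,0],"claw":1},{"xyz":[-0.3,0,0],"delta_rot":[0,0,0],"claw":1}]'
python3 -m crank '[{"xyz":[-0.06,0,0],"delta_rot":[0,0,0],"claw":1},{"xyz":[-0.1,0,0],"delta_rot":[0,0,0],"claw":1},{"xyz":[-0.1,0,0],"delta_rot":[0,0,0],"claw":1}]'
```

```text
time_s: 4.5
tcp_pos: [0.497, 0.0881, 0.0421]
eef_rot: [180.0, 0.0, -175.9]
contact_force: [-0.6, 0.2, 0.2]
gripper_width: 0.0003
gripper_force: 0.3
time_s: 4.88
tcp_pos: [0.4973, 0.0876, 0.0416]
eef_rot: [-179.9, -0.2, -175.9]
contact_force: [-10.2, 2.7, 4.9]
gripper_width: 0.0004
gripper_force: 4.9
```

```bash
python3 -m crank '[{"xyz":[-0.05,0,0],"delta_rot":[0,0,0],"claw":1},{"xyz":[-0.1,0,0],"delta_rot":[0,0,0],"claw":1},{"xyz":[-0.1,0,0],"delta_rot":[0,0,0],"claw":1}]'
python3 - <<'E'
from h import *
c=cap('top');cv2.imwrite('pics/push.png',cv2.resize(c['img'][120:255,220:340],(480,540)))
E
```

```text
time_s: 5.25
tcp_pos: [0.4974, 0.087, 0.041]
eef_rot: [-179.9, -0.5, -176.0]
contact_force: [-19.5, 4.7, 12.1]
gripper_width: 0.0003
gripper_force: 9.8
```

View pics/push.png

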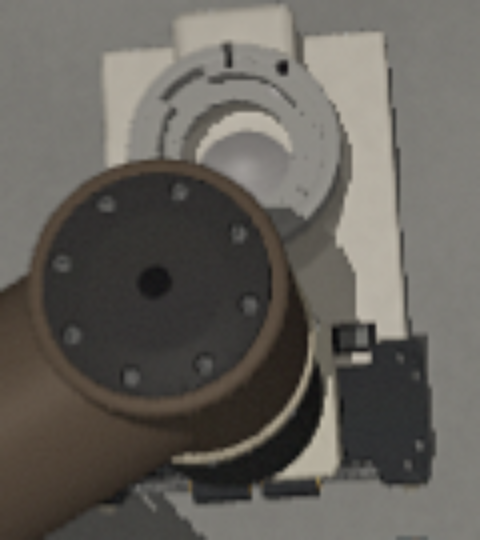

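```bash
python3 -m crank '[{"xyz":[1.5,0,0],"delta_rot":[0,0,0],"claw":1},{"xyz":[1.5,0,0],"delta_rot":[0,0,0],"claw":1},{"xyz":[1.5,0,-4.5],"delta_rot":[0,0,0],"claw":1},{"xyz":[1.5,0,-4.5],"delta_rot":[0,0,0],"claw":1},{"xyz":[1.5,0,-4.5],"delta_rot":[0,0,0],"claw":1}]'
python3 go.py .4855,-.368,.15,-61.7
```

```text
time_s: 5.92
tcp_pos: [0.4609, 0.0866, 0.1821]
eef_rot: [179.8, 0.5, -175.9]
contact_force: [-0.3, 0.6, -0.8]
gripper_width: 0.0005
gripper_force: 0.0
t 5.925 p [0.4609 0.0866 0.1821] rot [ 179.8     0.5  -175.86] F [-0.3  0.6 -0.8] w 0.0005 g 0.0 j [  35.    3.  -29.    0.  -58. -121.]
.4855,-.368,.15,-61.7 xyz [  0.288 -15.177   1.014] rot [  -0.37    0.53 -114.16]
```

```bash
python3 -m crank '[{"xyz":[0.3,-15.2,0],"delta_rot":[-0.4,0.5,-114.2],"claw":0},{"xyz":[0.3,-15.2,0],"delta_rot":[-0.4,0.5,-114.2],"claw":0},{"xyz":[0.3,-15.2,0],"delta_rot":[-0.4,0.5,-114.2],"claw":0},{"xyz":[0.3,-15.2,0],"delta_rot":[-0.4,0.5,-114.2],"claw":0},{"xyz":[0.3,-15.2,0],"delta_rot":[-0.4,0.5,-114.2],"claw":0},{"xyz":[0.3,-15.2,0],"delta_rot":[-0.4,0.5,-114.2],"claw":0},{"xyz":[0.3,-15.2,0],"delta_rot":[-0.4,0.5,-114.2],"claw":0},{"xyz":[0.3,-15.2,0],"delta_rot":[-0.4,0.5,-114.2],"claw":0},{"xyz":[0.3,-15.2,1],"delta_rot":[-0.4,0.5,-114.2],"claw":0},{"xyz":[0.3,-15.2,1],"delta_rot":[-0.4,0.5,-114.2],"claw":0},{"xyz":[0.3,-15.2,1],"delta_rot":[-0.4,0.5,-114.2],"claw":0},{"xyz":[0.3,-15.2,1],"delta_rot":[-0.4,0.5,-114.2],"claw":0},{"xyz":[0.3,-15.2,1],"delta_rot":[-0.4,0.5,-114.2],"claw":0}]'
python3 go.py .4855,-.368,.021,-61.7
python3 - <<'E'
from h import *
c=cap('top');o=np.hstack([cv2.resize(c['img'][195:285,420:520],(400,360)),cv2.resize(cap('side')['img'][145:235,300:400],(400,360))]);cv2.imwrite('pics/pre.png',o)
# drawer: where home pull front should show
E
```

```text
time_s: 7.55
tcp_pos: [0.4815, -0.3705, 0.1464]
eef_rot: [179.4, 0.1, -61.8]
contact_force: [-0.5, 0.2, 0.4]
gripper_width: 0.0875
gripper_force: 0.0
t 7.55 p [ 0.4815 -0.3705  0.1464] rot [ 1.7944e+02  8.0000e-02 -6.1760e+01] F [-0.5  0.2  0.4] w 0.0875 g 0.0 j [-19.  18. -14.   0. -58.  47.]
.4855,-.368,.021,-61.7 xyz [-4.00e-03 -1.98e-01  4.18e+00] rot [ 0.56  0.08 -0.06]
```

View pics/pre.png

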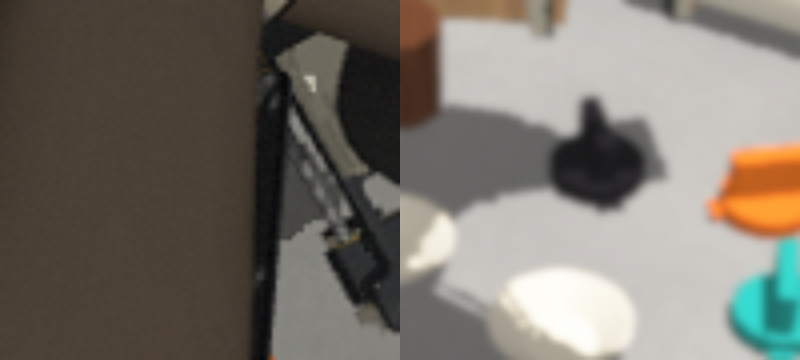

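The top view is blocked by the arm. The side view shows the black lid with its disc near (349,186), bar end-on. I'll check that against my estimate, and check the drawer too.

Run:
```python
from h import *
c=cap('side');im=c['img']
print(proj(c,[[.4855,-.368,.008],[.4855,-.368,.054]]))
k=cv2.resize(im[160:205,330:370],None,fx=8,fy=8,interpolation=cv2.INTER_CUBIC)
m=(k.max(2)<60).astype(np.uint8)
n,l,st,ce=cv2.connectedComponentsWithStats(m);i=1+st[1:,4].argmax();q=l==i
for v in range(0,360,12):
    u=np.where(q[v])[0]
    if len(u):print(round(v/8+160,1),round(u[0]/8+330,1),round(u[-1]/8+330,1),round((u[0]+u[-1])/16+330,1),end=' | ')
```

```text
[[348.63413422 186.82546166]
 [349.06529425 175.21446122]]
172.0 346.6 348.8 347.7 | 173.5 346.5 349.5 348.0 | 175.0 346.2 350.4 348.3 | 176.5 346.2 351.2 348.8 | 178.0 345.8 352.6 349.2 | 179.5 344.5 355.8 350.1 | 181.0 340.1 358.1 349.1 | 182.5 338.8 359.6 349.2 | 184.0 338.0 360.5 349.2 | 185.5 337.8 360.6 349.2 | 187.0 337.8 360.6 349.2 | 188.5 337.9 360.4 349.1 | 190.0 338.2 359.6 348.9 | 191.5 339.5 358.4 348.9 | 193.0 341.2 356.8 349.0 | 194.5 345.5 354.8 350.1 | 196.0 350.1 352.1 351.1 |
```

```bash
python3 -m crank '[{"xyz":[0,-0.2,2.5],"delta_rot":[0.6,0.1,0],"claw":0},{"xyz":[0,-0.2,2.5],"delta_rot":[0.6,0.1,0],"claw":0},{"xyz":[0,-0.2,3.6],"delta_rot":[0.6,0.1,0],"claw":0},{"xyz":[0,-0.2,4.18],"delta_rot":[0.6,0.1,0],"claw":0},{"xyz":[0,-0.2,4.18],"delta_rot":[0.6,0.1,0],"claw":0},{"xyz":[0,-0.2,4.18],"delta_rot":[0.6,0.1,0],"claw":0.6},{"xyz":[0,-0.2,4.18],"delta_rot":[0.6,0.1,0],"claw":1},{"xyz":[0,-0.2,4.18],"delta_rot":[0.6,0.1,0],"claw":1},{"xyz":[0,-0.2,4.18],"delta_rot":[0.6,0.1,0],"claw":1},{"xyz":[0,-0.2,4.18],"delta_rot":[0.6,0.1,0],"claw":1},{"xyz":[0,-0.2,4.18],"delta_rot":[0.6,0.1,0],"claw":1},{"xyz":[0,-0.2,4.18],"delta_rot":[0.6,0.1,0],"claw":1}]' 40; python3 go.py
```

```text
time_s: 9.2
tcp_pos: [0.4857, -0.3678, 0.0216]
eef_rot: [-179.9, -0.0, -61.7]
contact_force: [-0.1, -0.3, -0.5]
gripper_width: 0.0229
gripper_force: 0.0
t 9.2 p [ 0.4857 -0.3678  0.0216] rot [-1.7994e+02 -4.0000e-02 -6.1690e+01] F [-0.1 -0.3 -0.5] w 0.0229 g 0.0 j [-19.  26. -21.  -0. -43.  47.]
```

Still closing; let it finish, then lift.

```bash
python3 -m crank '[{"xyz":[0,0,0],"delta_rot":[0,0,0],"claw":1},{"xyz":[0,0,0],"delta_rot":[0,0,0],"claw":1},{"xyz":[0,0,0],"delta_rot":[0,0,0],"claw":1},{"xyz":[0,0,0],"delta_rot":[0,0,0],"claw":1}]'
python3 -m crank '[{"xyz":[0,0,-2],"delta_rot":[0,0,0],"claw":1},{"xyz":[0,0,-4],"delta_rot":[0,0,0],"claw":1},{"xyz":[0,0,-6],"delta_rot":[0,0,0],"claw":1},{"xyz":[0,0,-7],"delta_rot":[0,0,0],"claw":1},{"xyz":[0,0,-7],"delta_rot":[0,0,0],"claw":1}]'
python3 go.py .6458,.0977,.232,-140.9
```

```text
time_s: 9.7
tcp_pos: [0.4855, -0.3678, 0.0215]
eef_rot: [-179.9, -0.0, -61.7]
contact_force: [-0.3, -0.3, 0.1]
gripper_width: 0.016
gripper_force: 40.0
time_s: 10.32
tcp_pos: [0.4865, -0.3682, 0.2345]
eef_rot: [-179.7, -0.3, -61.7]
contact_force: [-1.1, -0.4, -2.4]
gripper_width: 0.0159
gripper_force: 40.0
t 10.325 p [ 0.4865 -0.3682  0.2345] rot [-179.74   -0.28  -61.69] F [-1.1 -0.4 -2.4] w 0.0159 g 39.999584555625916 j [-19.  14.  -8.  -0. -68.  47.]
.6458,.0977,.232,-140.9 xyz [-11.156 -12.038   0.085] rot [-4.100e-01 -5.000e-02  7.921e+01]
```

```bash
python3 -m crank '[{"xyz":[-11.15,-12.05,0],"delta_rot":[-0.4,0,79.2],"claw":1},{"xyz":[-11.15,-12.05,0],"delta_rot":[-0.4,0,79.2],"claw":1},{"xyz":[-11.15,-12.05,0],"delta_rot":[-0.4,0,79.2],"claw":1},{"xyz":[-11.15,-12.05,0],"delta_rot":[-0.4,0,79.2],"claw":1},{"xyz":[-11.15,-12.05,0],"delta_rot":[-0.4,0,79.2],"claw":1},{"xyz":[-11.15,-12.05,0],"delta_rot":[-0.4,0,79.2],"claw":1},{"xyz":[-11.15,-12.05,0],"delta_rot":[-0.4,0,79.2],"claw":1},{"xyz":[-11.15,-12.05,0],"delta_rot":[-0.4,0,79.2],"claw":1},{"xyz":[-11.15,-12.05,0],"delta_rot":[-0.4,0,79.2],"claw":1},{"xyz":[-11.15,-12.05,0],"delta_rot":[-0.4,0,79.2],"claw":1},{"xyz":[-11.15,-12.05,0],"delta_rot":[-0.4,0,79.2],"claw":1},{"xyz":[-11.15,-12.05,0],"delta_rot":[-0.4,0,79.2],"claw":1}]'
python3 go.py .6458,.0977,.192,-140.9
python3 - <<'E'
from h import *
c=cap('side');cv2.imwrite('pics/over.png',cv2.resize(c['img'][195:315,170:330],(800,600),interpolation=cv2.INTER_CUBIC))
M=np.array([.6458,.0977])
t=np.radians([4.1,-30.9,184.1,149.1])
print('expected collar marks',proj(c,np.c_[M+.05*np.c_[np.cos(t),np.sin(t)],np.full(4,.166)]).round(1).tolist())
print('pull',proj(c,[[.5072,.0878,.046]]))
E
```

```text
time_s: 11.82
tcp_pos: [0.6448, 0.0968, 0.2317]
eef_rot: [179.8, -0.2, -141.0]
contact_force: [-0.5, -0.0, -1.8]
gripper_width: 0.016
gripper_force: 40.0
t 11.825 p [0.6448 0.0968 0.2317] rot [ 179.77   -0.19 -140.96] F [-0.5 -0.  -1.8] w 0.016 g 39.999534487724304 j [ 26.  18.  -2.  -0. -70. -76.]
.6458,.0977,.192,-140.9 xyz [-0.049 -0.005  1.324] rot [ 0.23 -0.19 -0.06]
expected collar marks [[212.9, 240.3], [220.9, 232.6], [252.9, 247.1], [245.1, 255.3]]
pull [[292.38616545 286.17104195]]
```

View pics/over.png

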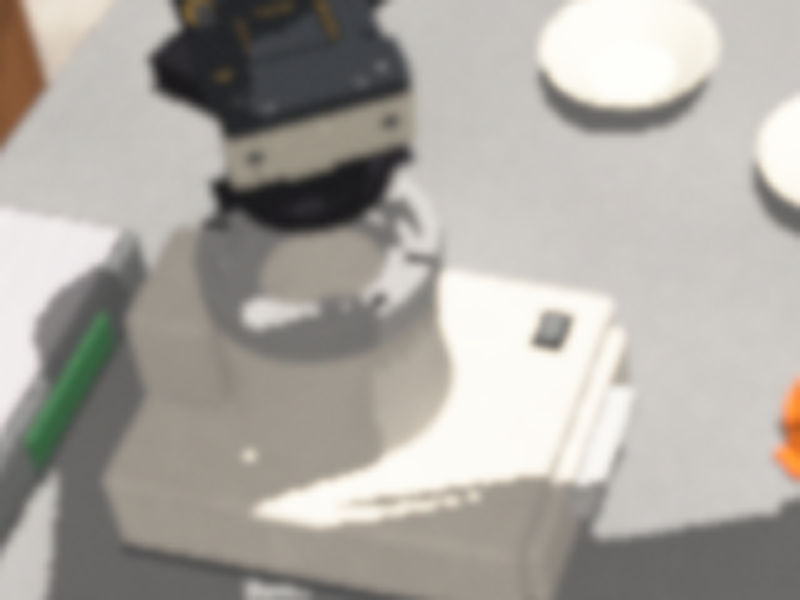

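The drawer looks home: the lip is at crop (612,440) against an expected (612,456). The front pulse line is at (418,257) against (414,260), and the lid is above the hopper. Lowering now.

```bash
python3 -m crank '[{"xyz":[-0.05,0,1.0],"delta_rot":[0.2,-0.2,0],"claw":1},{"xyz":[-0.05,0,1.3],"delta_rot":[0.2,-0.2,0],"claw":1},{"xyz":[-0.05,0,1.3],"delta_rot":[0.2,-0.2,0],"claw":1},{"xyz":[-0.05,0,1.3],"delta_rot":[0.2,-0.2,0],"claw":1}]'
python3 go.py .6458,.0977,.1715,-140.9
python3 -m crank '[{"xyz":[0,0,0.1],"delta_rot":[0,0,0],"claw":1},{"xyz":[0,0,0.2],"delta_rot":[0,0,0],"claw":1},{"xyz":[0,0,0.3],"delta_rot":[0,0,0],"claw":1},{"xyz":[0,0,0.3],"delta_rot":[0,0,0],"claw":1}]'
python3 go.py .6458,.0977,.1715,-140.9
```

```text
time_s: 12.38
tcp_pos: [0.6466, 0.099, 0.1938]
eef_rot: [-180.0, 0.1, -140.9]
contact_force: [0.1, 0.3, -0.9]
gripper_width: 0.0157
gripper_force: 40.0
t 12.375 p [0.6466 0.099  0.1938] rot [-1.7999e+02  9.0000e-02 -1.4090e+02] F [ 0.1  0.3 -0.9] w 0.0157 g 39.9996417760849 j [ 26.  20.  -5.  -0. -65. -77.]
.6458,.0977,.1715,-140.9 xyz [ 0.051 -0.016  0.745] rot [-0.01  0.09  0.  ]
time_s: 12.88
tcp_pos: [0.6466, 0.0992, 0.1865]
eef_rot: [-179.9, 0.1, -140.8]
contact_force: [-4.4, 0.4, 13.3]
gripper_width: 0.0161
gripper_force: 40.0
t 12.875 p [0.6466 0.0992 0.1865] rot [-1.7994e+02  1.4000e-01 -1.4085e+02] F [-4.4  0.4 13.3] w 0.0161 g 40.029999017715454 j [ 26.  20.  -5.   0. -64. -77.]
.6458,.0977,.1715,-140.9 xyz [ 0.054 -0.022  0.499] rot [-0.06  0.14  0.05]
```

```bash
python3 -m crank '[{"xyz":[0.03,-0.02,-0.15],"delta_rot":[0,0,0],"claw":1},{"xyz":[0.06,-0.02,-0.15],"delta_rot":[0,0,0],"claw":1},{"xyz":[0.06,-0.02,-0.15],"delta_rot":[0,0,0],"claw":1}]'
python3 go.py
python3 -m crank '[{"xyz":[0,0,0.1],"delta_rot":[0,0,0],"claw":1},{"xyz":[0,0,0.2],"delta_rot":[0,0,0],"claw":1},{"xyz":[0,0,0.2],"delta_rot":[0,0,0],"claw":1}]'
python3 go.py .6458,.0977,.1715,-140.9
```

```text
time_s: 13.25
tcp_pos: [0.6447, 0.0974, 0.1877]
eef_rot: [180.0, -0.0, -140.9]
contact_force: [0.5, -0.5, -2.3]
gripper_width: 0.0154
gripper_force: 40.0
t 13.25 p [0.6447 0.0974 0.1877] rot [ 1.7995e+02 -2.0000e-02 -1.4091e+02] F [ 0.5 -0.5 -2.3] w 0.0154 g 39.99931812286377 j [ 26.  20.  -5.  -0. -65. -77.]
time_s: 13.62
tcp_pos: [0.6468, 0.098, 0.1852]
eef_rot: [-179.9, 0.3, -140.8]
contact_force: [-0.7, 1.1, 12.9]
gripper_width: 0.0158
gripper_force: 40.0
t 13.625 p [0.6468 0.098  0.1852] rot [-179.89    0.26 -140.85] F [-0.7  1.1 12.9] w 0.0158 g 39.997302889823914 j [ 26.  20.  -6.   0. -64. -77.]
.6458,.0977,.1715,-140.9 xyz [0.034 0.015 0.455] rot [-0.11  0.26  0.05]
```

Run:
```python
from h import *
c=cap('side');d=cap('top')
o=np.hstack([cv2.resize(c['img'][215:275,200:265],None,fx=7,fy=7,interpolation=cv2.INTER_CUBIC),cv2.resize(d['img'][120:190,245:315],(345,420),interpolation=cv2.INTER_CUBIC)])
cv2.imwrite('pics/seat.png',o);print(o.shape)
M=np.array([.6458,.0977]);
t=np.radians([39.1,219.1]);print(proj(c,np.c_[M+.0485*np.c_[np.cos(t),np.sin(t)],np.full(2,.166)]).round(1).tolist())
```

```text
(420, 800, 3)
[[212.5, 249.4], [252.6, 238.1]]
```

View pics/seat.png

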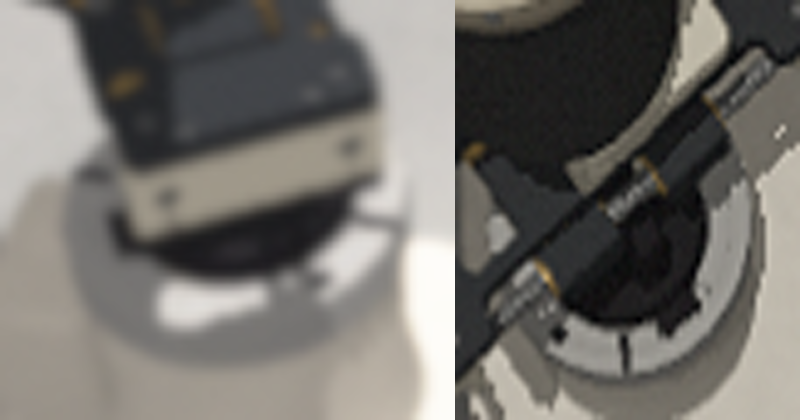

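Run:
```python
from h import *
d=cap('top');M=np.array([.6458,.0977])
g=cv2.cvtColor(d['img'],cv2.COLOR_BGR2GRAY)
rs=np.arange(.030,.060,.0005)
out=[]
for t in range(160,262,3):
    a=np.radians(t);P=np.c_[M+rs[:,None]*[np.cos(a),np.sin(a)],np.full(len(rs),.166)]
    uv=proj(d,P).astype(np.float32);v=cv2.remap(g,uv[:,:1],uv[:,1:],cv2.INTER_LINEAR)[:,0]
    i=np.where(v<60)[0];print(t,'dark to',(rs[i[-1]]*1e3 if len(i) else None),v[::6].tolist())
```

```text
160 dark to 40.00000000000001 [14, 17, 18, 30, 117, 151, 146, 145, 153, 138]
163 dark to 40.50000000000001 [16, 17, 14, 23, 105, 151, 147, 147, 151, 124]
166 dark to 40.50000000000001 [18, 17, 21, 10, 110, 152, 147, 146, 152, 133]
169 dark to 40.00000000000001 [18, 19, 26, 15, 104, 150, 147, 146, 154, 134]
172 dark to 40.50000000000001 [16, 23, 28, 25, 94, 150, 147, 147, 154, 129]
175 dark to 40.50000000000001 [19, 28, 27, 27, 97, 154, 147, 148, 152, 130]
178 dark to 40.50000000000001 [25, 31, 27, 29, 104, 156, 150, 150, 154, 131]
181 dark to 40.50000000000001 [32, 30, 28, 32, 81, 76, 89, 126, 137, 129]
184 dark to 54.00000000000002 [32, 30, 29, 31, 67, 29, 36, 47, 57, 75]
187 dark to 40.50000000000001 [33, 30, 27, 24, 83, 128, 115, 113, 130, 119]
190 dark to 40.50000000000001 [34, 31, 26, 16, 100, 150, 148, 148, 157, 132]
193 dark to 40.50000000000001 [31, 31, 26, 10, 112, 153, 148, 146, 155, 138]
196 dark to 40.00000000000001 [31, 30, 26, 30, 118, 153, 148, 148, 154, 136]
199 dark to 40.50000000000001 [30, 30, 26, 29, 99, 150, 150, 149, 156, 132]
202 dark to 41.00000000000001 [28, 
[... 785 characters left out ...]
3, 117]
235 dark to 40.00000000000001 [32, 31, 24, 24, 114, 137, 110, 148, 153, 124]
238 dark to 39.50000000000001 [31, 30, 23, 25, 143, 142, 139, 147, 153, 127]
241 dark to 39.00000000000001 [31, 29, 23, 48, 146, 150, 147, 147, 153, 126]
244 dark to 39.50000000000001 [31, 30, 21, 34, 153, 150, 146, 147, 152, 119]
247 dark to 39.00000000000001 [28, 30, 22, 50, 144, 149, 147, 147, 152, 127]
250 dark to 39.00000000000001 [31, 29, 19, 54, 152, 149, 145, 148, 152, 115]
253 dark to 39.00000000000001 [31, 28, 18, 45, 147, 148, 144, 148, 152, 120]
256 dark to 39.00000000000001 [30, 30, 21, 53, 142, 149, 141, 146, 151, 111]
259 dark to 39.00000000000001 [31, 31, 21, 57, 150, 149, 142, 148, 150, 113]
```

```bash
python3 -m crank '[{"xyz":[0,0,-0.3],"delta_rot":[0,0,0],"claw":1},{"xyz":[-0.045,-0.05,-0.3],"delta_rot":[0,0,0],"claw":1},{"xyz":[-0.045,-0.05,-0.3],"delta_rot":[0,0,0],"claw":1},{"xyz":[-0.045,-0.05,-0.3],"delta_rot":[0,0,0],"claw":1},{"xyz":[-0.045,-0.05,-0.3],"delta_rot":[0,0,0],"claw":1},{"xyz":[-0.045,-0.05,-0.3],"delta_rot":[0,0,0],"claw":1}]'
python3 go.py .6485,.0977,.185,-140.9
```

```text
time_s: 14.52
tcp_pos: [0.647, 0.0972, 0.1911]
eef_rot: [180.0, 0.0, -140.9]
contact_force: [-0.4, 0.6, -2.4]
gripper_width: 0.0161
gripper_force: 40.0
t 14.525 p [0.647  0.0972 0.1911] rot [ 179.97    0.   -140.9 ] F [-0.4  0.6 -2.4] w 0.0161 g 39.97583091259003 j [ 26.  20.  -5.  -0. -65. -76.]
.6485,.0977,.185,-140.9 xyz [-0.05  -0.019  0.202] rot [0.03 0.   0.  ]
```

```bash
python3 -m crank '[{"xyz":[-0.055,-0.025,0],"delta_rot":[0,0,0],"claw":1},{"xyz":[-0.055,-0.025,0],"delta_rot":[0,0,0],"claw":1},{"xyz":[-0.055,-0.025,0.1],"delta_rot":[0,0,0],"claw":1},{"xyz":[-0.055,-0.025,0.2],"delta_rot":[0,0,0],"claw":1},{"xyz":[-0.055,-0.025,0.3],"delta_rot":[0,0,0],"claw":1},{"xyz":[-0.055,-0.025,0.3],"delta_rot":[0,0,0],"claw":1}]'
python3 go.py .6485,.0977,.1715,-140.9
```

```text
time_s: 15.28
tcp_pos: [0.6491, 0.0979, 0.182]
eef_rot: [180.0, 0.0, -140.9]
contact_force: [1.5, 0.6, -2.4]
gripper_width: 0.0163
gripper_force: 40.0
t 15.275 p [0.6491 0.0979 0.182 ] rot [ 1.7998e+02  5.0000e-02 -1.4089e+02] F [ 1.5  0.6 -2.4] w 0.0163 g 39.97666597366333 j [ 26.  20.  -5.  -0. -64. -76.]
.6485,.0977,.1715,-140.9 xyz [0.018 0.007 0.35 ] rot [0.02 0.05 0.01]
```

Past the lips and going in freely. Continue down.

```bash
python3 -m crank '[{"xyz":[0.0,0,0.12],"delta_rot":[0,0,0],"claw":1},{"xyz":[0.0,0,0.22],"delta_rot":[0,0,0],"claw":1},{"xyz":[0,0,0.32],"delta_rot":[0,0,0],"claw":1},{"xyz":[0.0,0,0.37],"delta_rot":[0,0,0],"claw":1},{"xyz":[0.0,0,0.37],"delta_rot":[0,0,0],"claw":1}]'
python3 go.py
```

```text
time_s: 15.9
tcp_pos: [0.6491, 0.0978, 0.1725]
eef_rot: [-180.0, 0.1, -140.9]
contact_force: [-1.8, 0.8, 5.3]
gripper_width: 0.0158
gripper_force: 40.0
t 15.9 p [0.6491 0.0978 0.1725] rot [-1.7998e+02  9.0000e-02 -1.4087e+02] F [-1.8  0.8  5.3] w 0.0158 g 39.99227285385132 j [ 26.  21.  -6.  -0. -63. -76.]
```

```bash
python3 -m crank '[{"xyz":[0,0,0.02],"delta_rot":[0,0,0],"claw":1},{"xyz":[0,0,0.02],"delta_rot":[0,0,0],"claw":1},{"xyz":[0,0,0.02],"delta_rot":[0,0,5],"claw":1},{"xyz":[0,0,0.02],"delta_rot":[0,0,10],"claw":1},{"xyz":[0,0,0.02],"delta_rot":[0,0,15],"claw":1},{"xyz":[0,0,0.02],"delta_rot":[0,0,15],"claw":1}]' 55
python3 go.py .6491,.0978,.172,-175.9
python3 -c "from h import *;print(r.get_state()['moment'])"
```

```text
time_s: 16.65
tcp_pos: [0.6493, 0.0976, 0.172]
eef_rot: [-180.0, 0.1, -155.9]
contact_force: [-1.3, -0.2, 5.8]
gripper_width: 0.016
gripper_force: 55.0
t 16.65 p [0.6493 0.0976 0.172 ] rot [-1.7999e+02  1.2000e-01 -1.5592e+02] F [-1.3 -0.2  5.8] w 0.016 g 54.974859952926636 j [ 26.  21.  -6.   0. -63. -91.]
.6491,.0978,.172,-175.9 xyz [ 0.005  0.008 -0.001] rot [1.000e-02 1.200e-01 1.998e+01]
[ 0.24554649 -0.15075862  0.13498539]
```

Spring torque is felt (0.13 N m) with no jamming. Turn on to pulse.

```bash
python3 -m crank '[{"xyz":[0,0,0],"delta_rot":[0,0,5],"claw":1},{"xyz":[0,0,0],"delta_rot":[0,0,10],"claw":1},{"xyz":[0,0,0],"delta_rot":[0,0,15],"claw":1},{"xyz":[0,0,0],"delta_rot":[0,0,20],"claw":1},{"xyz":[0,0,0],"delta_rot":[0,0,20],"claw":1},{"xyz":[0,0,0],"delta_rot":[0,0,20],"claw":1}]'
python3 go.py
python3 - <<'E'
from h import *
print(r.get_state()['moment'])
c=cap('side');d=cap('top')
o=np.hstack([cv2.resize(c['img'][210:300,200:300],(400,360),interpolation=cv2.INTER_CUBIC),cv2.resize(d['img'][115:205,240:330],(360,360),interpolation=cv2.INTER_CUBIC)])
cv2.imwrite('pics/end.png',o)
E
```

```text
time_s: 17.4
tcp_pos: [0.6497, 0.097, 0.172]
eef_rot: [-180.0, 0.1, -175.8]
contact_force: [0.7, -2.9, 6.6]
gripper_width: 0.0159
gripper_force: 55.0
t 17.4 p [0.6497 0.097  0.172 ] rot [-1.7999e+02  1.4000e-01 -1.7578e+02] F [ 0.7 -2.9  6.6] w 0.0159 g 54.977107644081116 j [  26.   21.   -6.    0.  -63. -111.]
[-1.25604584 -1.01915386  0.02127216]
```

View pics/end.png

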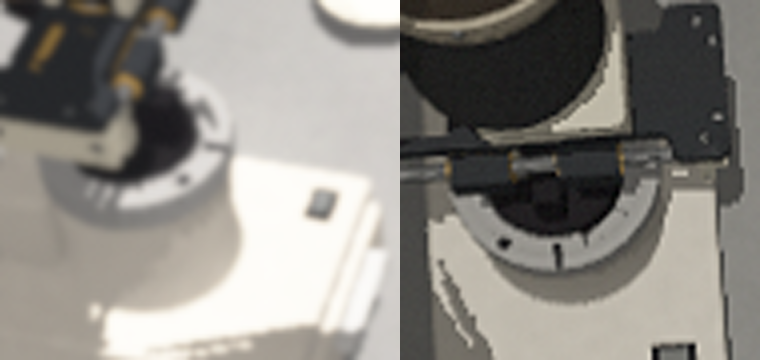

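The lid sits inside the collar, with the bar end at (550,190) pointing at the front pulse line (558,255). The drawer is home. Settle briefly and hand in.

```bash
python3 -m crank '[{"xyz":[0,0,0],"delta_rot":[0,0,0],"claw":1},{"xyz":[0,0,0],"delta_rot":[0,0,0],"claw":1},{"xyz":[0,0,0],"delta_rot":[0,0,0],"claw":1},{"xyz":[0,0,0],"delta_rot":[0,0,0],"claw":1}]'
python3 - <<'E'
from h import *
s=r.get_state();print(s['moment'],s['contact_force'],s['eef_rot'],s['tcp_pos'],s['gripper_force'])
d=cap('top');g=cv2.cvtColor(d['img'],cv2.COLOR_BGR2GRAY);M=np.array([.6458,.0977]);rs=np.arange(.03,.06,.0005)
for t in list(range(150,262,10)):
    a=np.radians(t);uv=proj(d,np.c_[M+rs[:,None]*[np.cos(a),np.sin(a)],np.full(len(rs),.166)]).astype(np.float32)
    v=cv2.remap(g,uv[:,:1],uv[:,1:],cv2.INTER_LINEAR)[:,0];i=np.where(v<60)[0];print(t,(rs[i[-1]]*1e3).round(1) if len(i) else None,end=' ')
E
```

```text
time_s: 18.0
tcp_pos: [0.6497, 0.097, 0.172]
eef_rot: [-180.0, 0.1, -175.8]
contact_force: [1.1, -3.2, 6.1]
gripper_width: 0.0156
gripper_force: 55.0
[-1.26241915 -1.0571485  -0.03161639] [ 1.0572259  -3.19313687  6.07645505] [-1.79989832e+02  1.34145045e-01 -1.75782451e+02] [0.64967753 0.09696935 0.17195035] 54.97706651687622
150 52.0 160 39.0 170 39.0 180 39.0 190 39.0 200 39.0 210 41.0 220 40.0 230 40.0 240 39.0 250 39.0 260 38.5
```

```bash
python3 -c "
from plant import job
print(job.close_job())"
```

```text
the job is handed in; nothing more can be done
None
```

The job is handed in at about 18 s of the 56 s allowed, but no verdict came back: the drawer is pushed home, the lid sits flat in the collar, and its bar points along the pulse lines with the gripper still holding it at 55 N.

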